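Hold the sign clip gaping over the product card's edge

ROBOT

A 7-joint arm with a two-finger parallel gripper is mounted at the origin on a cart in front of the work surface, level with it; the furniture and walls round the work are solid. World frame = base frame: x ahead of the robot, y to its left, z up, the work surface at z = 0. Lengths are in mm, angles in rad, forces in N, time in s.
With the tool pointing down it reaches from about 425 to 875 mm from the base axis. Payload 4.7 kg.
Tool frame: the origin (TCP) lies midway between the tips of the shut fingers; the grasp point (between the pads) lies 19 mm behind it; z points along the fingers, y is the line along which they close (so a half turn about z gives the same grasp; the last joint's range is limited). The gripper opens to 85 mm and grips with 20 to 120 N. Pads are 22 mm wide; open, the fingers measure 114 mm over their backs; the gripper's body (76 mm by 85 mm) begins 54 mm behind the grasp point. The pads swing forward as they close: fully open they stand 13 mm farther back than shut.
Start: joints at [-1.329, 0.321, -0.07, 1.45, 0.023, 1.371, -0.057], TCP at [146.819, 633.221, 231.349] pointing down, gripper open.
Joint ranges: [-2.86, 2.86], [-0.3, 2.09], [-1.38, 1.24], [0.06, 2.45], [-1.56, 4.7], [0.09, 2.05], [-2.69, 2.69]. Speed limits (rad/s): [2.57, 2.57, 3.14, 3.14, 3.14, 3.14, 3.14].

INTERFACE

Orientations are given as a rotation vector (axis times angle).
In Python, from rig import readout, read_camera, camera_model, workorder, find_in gives the robot as it stands.
- The arm moves only by the shell command python3 -m pendant 'ROWS'. ROWS is a JSON object whose one key "steps" holds a list that holds one entry, the list of rows, each a list of 7 numbers: the closure, from -1 (fully open) to 1 (shut), then the shift along the tool's x, y, z in m, then the turn, a rotation vector about the tool's x, y, z in degrees. A call has 1 to 12 rows; each row shifts and turns the commanded pose from where the row before left it, along the tool's axes as they then stand; what a row does not reach is not made up. A row lasts 1/12 s, in which the tool goes at most 41.7 mm and 7.16 degrees, less where a joint would pass 70% of its speed; a pose out of reach is approached as far as the arm can. A call with a gripper value outside its range is refused whole. The fingers move at their own pace and stop on an object; the grip force is fixed at half the most. Time passes only in rows, so rows that do not move let the fingers close. It gives the time, the measured TCP pose, the force, the opening and the grip force at its end, in the units of the state.
- readout.read_state(): the state, without advancing time (a new reading comes with each control period).
- read_camera(name): name is "side" or "top" or "wrist"; returns the picture (480x640x3 uint8, red, green, blue); there is no depth.
- camera_model(name): a dict with "fx", "fy", "cx", "cy" (pixels), "R" (3x3) and "t" (3): a world point X has camera coordinates R X + t. Camera axes: x right, y down, z forward; pixel columns grow to the right and rows downward; lengths in mm; the calibration is good to about 2 mm. A picture is of the moment at which its call begins: read the wrist's pose just before it. camera_model takes no time and is no camera call; for the wrist camera it gives the pose at the moment of the call.
- workorder.finish_job(): hands the job in; it is judged then, once.
Trained networks look in the newest picture that a camera, given by its name, has taken for a name from the list of things; names that differ only in an ending like _2 or _b are one class to them, and where a whole thing is asked for, a point or a joint stands for the part that bears it (a point fixed in the world has none). Each returns a list of dicts, best first, with "confidence" (0 to 1); they miss things now and then, are a little off and sometimes report something else, mostly with a low value. They report only what shows in the picture. A call takes as long as a camera call. They do not tell look-alikes from the thing itself.
- find_in(camera, name): "position" ([x, y, z] in mm, in world coordinates, good to about 4 mm: the middle of the surface that is visible of it).
The state is a dict: "time": time; "joint_positions": joint angles; "dq": joint speeds; "joint_torque": joint torques, N m; "eef_pos": TCP position; "tool_rot": TCP orientation; "ft_force": force on the tool from outside, world axes, zero at the start; "wrist_torque": the same for the moment, N m; "grip_width": opening from 0.0 (shut) to 1.0 (fully open); "grip_force": force on a finger pad.
Only numpy, scipy, OpenCV 4.12 (cv2) and the standard library are available. Lean on these libraries where they do the work, as an engineer would, in place of code of your own. Each camera call takes 0.05 s, during which the arm holds its last target. There are 200 camera calls.

TASK

Squeeze the grips of the steel spring clip that is parked on the front wall of the open praline box, so that it lets go of the wall, and lift it off without dragging the box. Then hold it upright and wide open over the middle of the top edge of the product card, square to the card, one jaw well down on each side and neither touching it, so that I can slip the price ticket in. Finish like that, still holding the clip open in place; leave the card and the other things where they stand.

Things in the scene. Friction and masses are not known exactly. Their poses are not given: they have to be found in the camera images.
- clip: steel spring clip, black rubber lips, 75 mm tall, 24 mm wide, 48 g; starts upright, jaws shut over the box's front wall. Origin on the coil spring's pin, 56 mm above the counter at the start; z up to the grips, y along the pin, x the way the jaws part. Its mirror halves always swing by equal angles, so x, y, z stay its middle. Jaws reach 35 mm below the pin. Let go, it snaps shut.
- clip_grip (a point): between the two flat grip plates (24 and 20.5 mm wide along y), 27 mm above the pin. At the start they flare: 20 mm over their outer faces at the pin, 43 mm at their tops, 40 mm above the pin. Press them together along x to part the jaws: about 4 N each to start, 8 N to open fully, where they meet a stop, upright and parallel, about 19 mm over the outer faces
- clip_mouth (a point): middle of the clip's mouth: on its middle plane, 33 mm below the pin, level with the lower ends of the opened jaws. Inside, the mouth is free up to 5 mm below the pin
- clip_a (a joint): opening of the clip: the angle by which each half has swung, rad. 0 = jaws shut on the 5 mm box wall, -0.07 = jaws shut on nothing, 0.28 = fully open at the stop (24 mm between the lower ends of the lips, 17 mm between their upper ends, 12 mm farther up). As the jaws let go of the wall the clip may slip down a few mm
- praline_box: open wooden praline box, 140 x 200 mm, walls 5 mm thick, 35 mm high, about 0.5 kg, loose; lid open at its back, up to 180 mm high. Origin near the centre of its underside; x to the back, y along the front wall, z up. Front wall's middle plane at x = -71 mm; the clip sits on it at y = -66 to -82 mm, before the empty compartment, its x square to the wall, jaw ends 14 mm below the wall's top.
- product_card: product card standing upright in a slotted wooden block (24 x 70 x 16 mm), 80 g together, loose and easily tipped. Origin at the centre of the block's underside; the card lies in the plane x = 0: 2 mm thick along x, 84 mm wide along y, its top edge at z = 57 mm; z up
- service_bell: domed steel counter bell, 80 mm across, 60 mm high, loose bystander; origin at the centre of its underside
- scoop: steel scoop with a turned wooden handle, lying flat, 42 x 138 x 21 mm along y, loose bystander; origin at the centre of the underside
- brush: wooden crumb brush, 26 x 131 x 30 mm along y, loose bystander; origin at the centre of the underside
- praline_box_lid (a joint): angle of the praline box's lid, rad: 0 = shut, 1.92 = open, leaning back on its stop (it starts near there)
Things that resemble listed ones, but are neither listed nor needed, are in the scene too. Several things have the shape of the clip; the one meant has the colours described above.

How it is judged:
By the outcome, as a careful person would: the job done as asked, in the order asked, and still so for the second after the job is handed in, while the arm keeps its last pose, push and grip.
It also fails if it takes over 51 s, if anything falls off the work surface, if the arm or the gripper's body presses on something with over 40 N, if the wrist force passes 120 N, or if a joint passes its speed limit or range.

## Working session

There is one attempt and no reset: what is moved stays moved. The work goes in short steps, Python scripts to look and compute and a shell command to move; the robot and the scene stay as the last step left them, time stands still between calls to the robot, and variables do not carry over. Pictures are saved under pics/ and viewed, at most 10 in all, crops included, and the job is handed in when it is done.

```bash
mkdir -p pics; cat > h.py <<'E'
import numpy as np, cv2
from rig import readout, read_camera, camera_model, workorder, find_in
from scipy.spatial.transform import Rotation as Ro
def proj(m,X):
    c=np.array(m["R"])@np.array(X,float)+np.array(m["t"]).ravel(); return np.array([m["fx"]*c[0]/c[2]+m["cx"],m["fy"]*c[1]/c[2]+m["cy"]])
def ray(m,u,v,z):
    R=np.array(m["R"]);t=np.array(m["t"]).ravel();o=-R.T@t
    d=R.T@np.array([(u-m["cx"])/m["fx"],(v-m["cy"])/m["fy"],1]);return o+d*(z-o[2])/d[2]
def snap(n,f):
    p=read_camera(n);cv2.imwrite(f,p[:,:,::-1]);return p
E
python3 - <<'E'
from h import *
a=snap("top","pics/t0.png");b=snap("side","pics/s0.png")
s=readout.read_state();print(s["time"],s["tool_rot"],s["eef_pos"],s["ft_force"])
for n in ["clip","clip_grip","praline_box","product_card"]:
  for c in ["top","side"]:
    m=camera_model(c)
    for r in find_in(c,n): print(n,c,np.round(r["position"]),round(r["confidence"],2),np.round(proj(m,r["position"])))
E
```

```text
0.1 [-3.56992605e-01 -3.12115817e+00  2.89525154e-03] [146.73526844 632.69290611 230.28731901] [-0.63016384  0.42425279  0.38917228]
clip top [ 386. -270.   45.] 0.9 [451. 299.]
clip top [ 513. -247.   65.] 0.79 [438. 232.]
clip top [ 520. -246.   70.] 0.66 [438. 228.]
clip top [ 575. -326.   33.] 0.63 [471. 202.]
clip top [ 388. -276.   55.] 0.59 [455. 297.]
clip side [ 568. -325.   32.] 0.79 [196. 346.]
clip side [ 518. -250.   58.] 0.69 [216. 296.]
clip side [ 582. -326.   23.] 0.67 [200. 355.]
clip side [ 389. -259.   36.] 0.65 [179. 262.]
clip side [ 519. -254.   64.] 0.64 [214. 296.]
clip side [ 395. -280.   37.] 0.48 [171. 269.]
clip_grip top [ 580. -325.   37.] 0.69 [471. 200.]
clip_grip top [ 512. -252.   65.] 0.61 [440. 232.]
clip_grip top [ 391. -271.   39.] 0.51 [451. 296.]
clip_grip side [ 510. -251.   65.] 0.96 [213. 291.]
clip_grip side [ 390. -265.   41.] 0.83 [176. 263.]
clip_grip side [ 576. -322.   36.] 0.66 [199. 347.]
clip_grip side [501. 257.  31.] 0.61 [411. 182.]
praline_box top [ 603. -147.   20.] 0.93 [380. 193.]
praline_box top [ 521. -247.   69.] 0.39 [438. 228.]
praline_box side [ 556. -163.   12.] 0.64 [270. 300.]
product_card top [458.  96.  17.] 0.65 [261. 268.]
product_card top [ 520. -246.   70.] 0.42 [438. 228.]
product_card side [463.  92.  24.] 0.59 [343. 207.]
product_card side [ 514. -253.   64.] 0.44 [213. 294.]
```

View pics/t0.png

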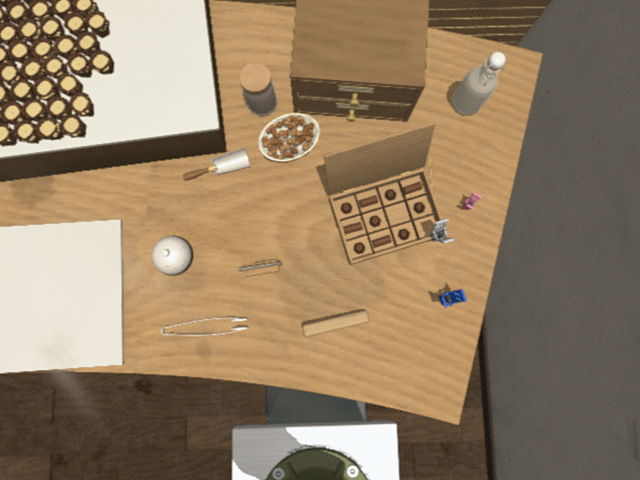

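View pics/s0.png

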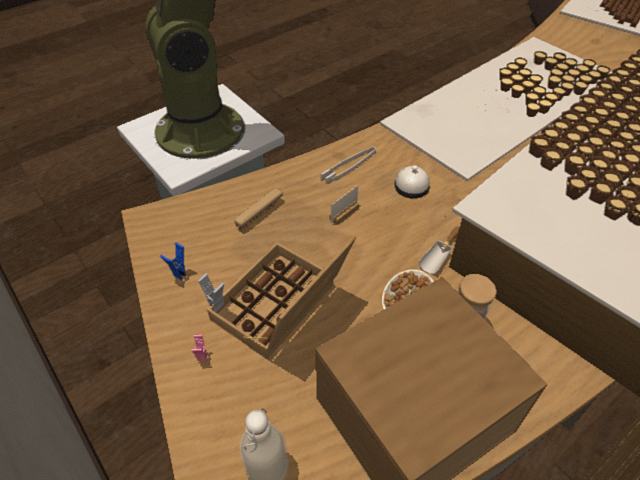

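The clip candidates in the top picture are steel on the box wall at (438,232), blue at (452,297) and pink at (471,201). The steel one straddles the box's front wall and fits the description. The card is at (261,268) and the bell at (172,255). Next I'll check a close crop and work out the wrist-camera geometry.

```bash
cat >> h.py <<'E'
def delta(target,yaw):
    "shift in tool axes (m) after turning, and turn about tool z (deg) to bring tool y to yaw; also tilt"
    s=readout.read_state();R=Ro.from_rotvec(s["tool_rot"]).as_matrix();p=np.array(s["eef_pos"])
    y=np.radians(yaw);Y=np.array([np.cos(y),np.sin(y),0]);Z=np.array([0,0,-1.]);G=np.c_[np.cross(Y,Z),Y,Z]
    rv=np.degrees(Ro.from_matrix(R.T@G).as_rotvec())
    return np.round(G.T@(np.array(target)-p)/1000,4), np.round(rv,2)
E
python3 - <<'E'
from h import *
a=cv2.imread("pics/t0.png")[190:320,400:500];b=cv2.imread("pics/s0.png")[235:370,150:250]
cv2.imwrite("pics/c0.png",np.hstack([cv2.resize(a,(400,540)),cv2.resize(b,(400,540))]))
s=readout.read_state();m=camera_model("wrist");R=Ro.from_rotvec(s["tool_rot"]).as_matrix()
Rc=np.array(m["R"]);o=-Rc.T@np.array(m["t"]).ravel()
print("cam pos in tool",R.T@(o-s["eef_pos"]),"view dir",R.T@Rc.T[:,2],"imgx",R.T@Rc.T[:,0],m["fx"],m["cx"],m["cy"])
mt=camera_model("top")
for u,v in [(240,267),(280,261)]: print(ray(mt,u,v,57))
for u,v in [(351,260),(439,234)]: print(ray(mt,u,v,35))
print(delta([458,96,250],8.5))
E
```

```text
cam pos in tool [  84.23497998    0.41747721 -143.36717444] view dir [-3.27096418e-01 -5.15315844e-04  9.44990829e-01] imgx [-5.25493002e-04  9.99999796e-01  3.63420310e-04] 335.7652953859741 320.5586929090957 241.0218150276566
[457.158973   131.34431956  57.        ]
[466.48838954  55.200324    57.        ]
[466.68106388 -81.84481513  35.        ]
[ 513.25202484 -257.19100287   35.        ]
(array([-0.5773,  0.2284, -0.0187]), array([ 0.  ,  0.  , 68.45]))
```

View pics/c0.png

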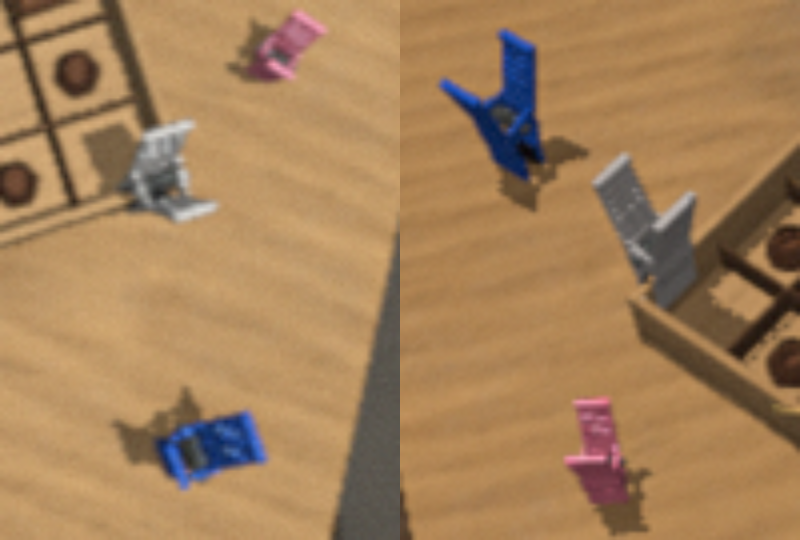

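The crop shows the steel clip straddling the wall corner, apart from the blue and pink look-alikes. I'll turn the tool, then move above the card.

```bash
python3 -m pendant '{"steps":[[[-1,0,0,0,0,0,6.85],[-1,0,0,0,0,0,6.85],[-1,0,0,0,0,0,6.85],[-1,0,0,0,0,0,6.85],[-1,0,0,0,0,0,6.85],[-1,0,0,0,0,0,6.85],[-1,0,0,0,0,0,6.85],[-1,0,0,0,0,0,6.85],[-1,0,0,0,0,0,6.85],[-1,0,0,0,0,0,6.85]]]}' | tail -c 400
python3 -m pendant '{"steps":[[[-1,-0.036,0.014,0,0,0,0],[-1,-0.036,0.014,0,0,0,0],[-1,-0.036,0.014,0,0,0,0],[-1,-0.036,0.014,0,0,0,0],[-1,-0.036,0.014,0,0,0,0],[-1,-0.036,0.014,0,0,0,0],[-1,-0.036,0.014,0,0,0,0],[-1,-0.036,0.014,0,0,0,0],[-1,-0.036,0.014,0,0,0,0],[-1,-0.036,0.014,0,0,0,0],[-1,-0.036,0.014,0,0,0,0],[-1,-0.036,0.014,0,0,0,0]]]}' | tail -c 400
python3 -m pendant '{"steps":[[[-1,-0.036,0.015,0,0,0,0],[-1,-0.036,0.015,0,0,0,0],[-1,-0.036,0.015,0,0,0,0],[-1,-0.036,0.015,0,0,0,0],[-1,0,0,0,0,0,0],[-1,0,0,0,0,0,0]]]}' | tail -c 400
python3 - <<'E'
from h import *
s=readout.read_state();print(s["eef_pos"],delta([458,96,250],7))
m=camera_model("wrist");a=snap("wrist","pics/w1.png")
for n in ["product_card"]:
  for r in find_in("wrist",n): print(n,np.round(r["position"],1),round(r["confidence"],2),np.round(proj(m,r["position"])))
E
```

```text
time: 1.33
eef_pos: [146.8, 633.2, 231.3]
tool_rot: [-2.059, -2.373, -0.0]
ft_force: [0.1, -0.9, 0.4]
grip_width: 0.997
grip_force: 0.0
time: 2.33
eef_pos: [377.1, 228.9, 231.7]
tool_rot: [-2.051, -2.379, -0.002]
ft_force: [0.3, 0.2, -0.0]
grip_width: 0.998
grip_force: 0.0
time: 2.83
eef_pos: [457.9, 94.7, 231.7]
tool_rot: [2.059, 2.373, 0.001]
ft_force: [-0.1, 1.6, -0.9]
grip_width: 0.994
grip_force: 0.0
[457.88708878  94.68236207 231.69706121] (array([ 0.0013,  0.0003, -0.0183]), array([ 0.04, -0.03,  1.12]))
product_card [459.1 100.6  14.3] 0.85 [322. 201.]
product_card [644.5 -81.7 153.3] 0.73 [498. 460.]
product_card [ 563.5 -116.4   13.4] 0.72 [377. 373.]
```

View pics/w1.png

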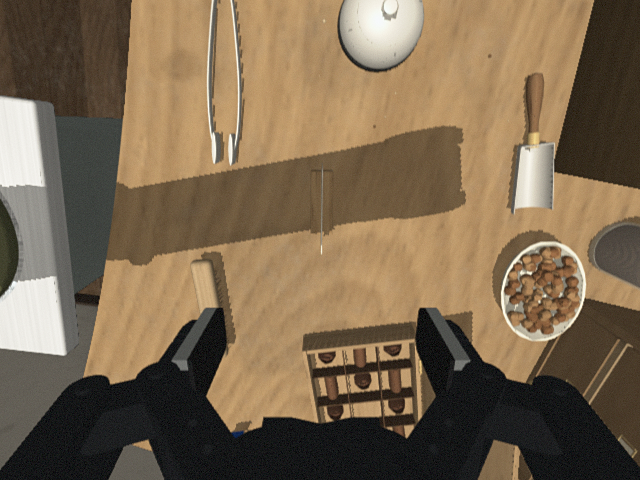

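The wrist picture shows the card edge-on, as a bright line from (322,168) to (322,254). I'll measure it to sub-pixel, then plan the view over the clip.

```bash
python3 - <<'E'
from h import *
a=cv2.cvtColor(cv2.imread("pics/w1.png"),cv2.COLOR_BGR2GRAY).astype(float);m=camera_model("wrist")
P=[]
for v in range(160,262):
    w=a[v,314:331]; e=np.clip(w-np.median(w)-25,0,None)
    if e.sum()>15: P.append((v,314+(e*np.arange(17)).sum()/e.sum(),e.max()))
P=np.array(P);print(P[[0,1,2,-3,-2,-1]])
k=np.polyfit(P[:,0],P[:,1],1)
A,B=[ray(m,np.polyval(k,v),v,57) for v in (P[0,0]-.5,P[-1,0]+.5)]
d=A-B;print(A,B,np.linalg.norm(d),(A+B)/2,"card x yaw",np.degrees(np.arctan2(d[1],d[0]))-90)
# clip view: tool y yaw 15, tcp above clip
print(delta([518,-250,230],15))
E
```

```text
[[170. 322.  35.]
 [171. 322.  39.]
 [172. 322.  24.]
 [251. 321.  67.]
 [252. 321.  64.]
 [253. 321.  51.]]
[451.62406696 142.88273637  57.        ] [463.18833404  59.74312667  57.        ] 83.94002009537365 [457.4062005  101.31293152  57.        ] card x yaw 7.918723220594785
(array([-0.3518, -0.0307,  0.0014]), array([-0.  , -0.04, -6.52]))
```

```bash
python3 -m pendant '{"steps":[[[-1,0,0,0,0,0,-6.5],[-1,-0.036,-0.003,0,0,0,0],[-1,-0.036,-0.003,0,0,0,0],[-1,-0.036,-0.003,0,0,0,0],[-1,-0.036,-0.003,0,0,0,0],[-1,-0.036,-0.003,0,0,0,0],[-1,-0.036,-0.003,0,0,0,0],[-1,-0.036,-0.003,0,0,0,0],[-1,-0.036,-0.003,0,0,0,0],[-1,-0.036,-0.003,0,0,0,0],[-1,-0.028,-0.003,0,0,0,0],[-1,0,0,0,0,0,0]]]}' | tail -c 400
python3 - <<'E'
from h import *
import pickle
read=readout.read_state();print(read["eef_pos"])
m=camera_model("wrist");pickle.dump(m,open("m2.pkl","wb"));a=snap("wrist","pics/w2.png")
for n in ["clip","clip_grip","praline_box"]:
  for r in find_in("wrist",n): print(n,np.round(r["position"],1),round(r["confidence"],2),np.round(proj(m,r["position"])))
cv2.imwrite("pics/w2c.png",cv2.resize(cv2.imread("pics/w2.png")[140:340,220:420],(600,600),interpolation=cv2.INTER_CUBIC))
E
```

```text
time: 3.93
eef_pos: [518.1, -255.9, 230.9]
tool_rot: [1.919, 2.485, -0.008]
ft_force: [-1.4, 0.3, -0.4]
grip_width: 1.0
grip_force: 0.0
[ 518.06813131 -255.94294372  230.89551526]
clip [ 511.4 -252.5   64.7] 0.94 [315. 213.]
clip [ 392.7 -274.8   55.8] 0.9 [190. 202.]
clip [ 526.4 -247.4   75.1] 0.74 [332. 215.]
clip [ 577.2 -324.3   38.1] 0.73 [357. 282.]
clip [ 579.8 -331.3   35.9] 0.61 [357. 287.]
clip [ 389.4 -274.1   49.3] 0.58 [189. 199.]
clip_grip [ 511.2 -251.5   68.8] 0.94 [315. 213.]
clip_grip [ 391.1 -267.5   48.7] 0.92 [192. 193.]
clip_grip [ 584.3 -323.    36.9] 0.73 [363. 282.]
praline_box [ 624.7 -137.6   61.9] 0.58 [473. 120.]
```

View pics/w2c.png

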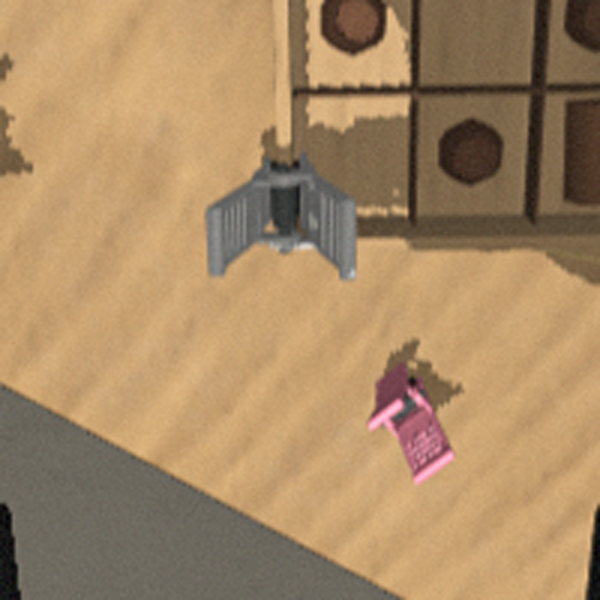

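The crop shows the clip symmetric on the wall stripe. Its grip tops run from (207,207) to (212,278) on the left and from (355,202) to (356,278) on the right in crop pixels. The wall stripe runs from (284,0) to (286,130).

```bash
python3 - <<'E'
from h import *
import pickle
m=pickle.load(open("m2.pkl","rb"));f=lambda x,y,z:ray(m,220+x/3,140+y/3,z)
L=[f(207,207,96),f(210,278,96)];Rr=[f(356,202,96),f(357,278,96)]
print(L,Rr)
w=Rr[1]-L[1];print("width",np.linalg.norm(w),np.linalg.norm(Rr[0]-L[0]),"yaw",np.degrees(np.arctan2(w[1],w[0])))
print("plate len",np.linalg.norm(L[0]-L[1]),np.linalg.norm(Rr[0]-Rr[1]));c=(sum(L)+sum(Rr))/4;print("centre",c)
a,b=f(284,2,35),f(285.5,130,35);d=a-b;yw=np.degrees(np.arctan2(d[1],d[0]))-90
print("wall",a,b,"yaw",yw)
n=np.array([np.cos(np.radians(yw)),np.sin(np.radians(yw))]);print("wall offset vs clip centre along n",n@(c-a)[:2])
g=cv2.cvtColor(cv2.imread("pics/w2.png"),cv2.COLOR_BGR2GRAY)[:190:1]
for t in range(0,3): pass
E
python3 - <<'E'
import cv2;import numpy as np
a=cv2.imread("pics/w2.png").astype(int)
for v in (60,90,120,150,180): print(v,a[v,300:330,0].tolist())
E
```

```text
[array([ 487.92536614, -246.74733409,   96.        ]), array([ 493.45278947, -267.11532211,   96.        ])] [array([ 528.32314709, -234.70756133,   96.        ]), array([ 534.677538  , -256.35053947,   96.        ])]
width 42.607046787079234 42.1537285873362 yaw 14.634537154006551
plate len 21.104675901192444 22.55652425590951
centre [ 511.09471018 -251.23018925   96.        ]
wall [ 494.92284456 -190.38410475   35.        ] [ 505.58876601 -230.26956331   35.        ] yaw 14.971374535789295
wall offset vs clip centre along n -0.09584826368842414
60 [71, 68, 70, 75, 69, 63, 66, 72, 61, 66, 72, 74, 76, 71, 65, 75, 78, 83, 74, 82, 72, 75, 74, 71, 77, 75, 78, 77, 75, 78]
90 [113, 112, 113, 117, 107, 107, 111, 118, 116, 107, 78, 79, 72, 77, 73, 64, 76, 76, 78, 75, 74, 71, 71, 73, 80, 81, 76, 75, 80, 49]
120 [115, 117, 114, 111, 113, 110, 117, 112, 112, 107, 106, 125, 132, 130, 130, 112, 69, 76, 75, 73, 73, 89, 119, 118, 122, 121, 125, 129, 121, 120]
150 [116, 113, 109, 108, 114, 113, 114, 107, 108, 106, 104, 112, 123, 130, 131, 125, 80, 77, 75, 72, 77, 72, 104, 126, 130, 134, 112, 52, 32, 41]
180 [117, 118, 115, 112, 114, 114, 114, 111, 115, 114, 115, 113, 125, 132, 129, 133, 128, 72, 74, 75, 81, 73, 78, 128, 132, 122, 115, 116, 130, 127]
```

```bash
python3 - <<'E'
from h import *
print(delta([511.1,-251.2,64],14.8), readout.read_state()["joint_positions"])
E
```

```text
(array([-0.0007, -0.0088,  0.1668]), array([-0.  , -0.1 ,  0.34])) [-0.49292877  0.25688152  1.0553688   1.67094094 -0.22985342  1.34904677
  0.8639439 ]
```

```bash
python3 -m pendant '{"steps":[[[-1,0,0,0,0,0,0.3],[-1,0,0,0,0,0,0]]]}' | tail -c 400
python3 - <<'E'
from h import *
s=readout.read_state();print(s["eef_pos"],s["joint_positions"],s["dq"],delta([511.1,-251.2,64],14.8))
m=camera_model("wrist");a=snap("wrist","pics/w3.png")
for z,p in ((96,[511.1,-251.2,96]),): print(proj(m,p))
cv2.imwrite("pics/w3c.png",cv2.resize(cv2.imread("pics/w3.png")[160:280,240:400],(800,600),interpolation=cv2.INTER_CUBIC))
E
```

```text
time: 4.3
eef_pos: [519.4, -248.7, 231.3]
tool_rot: [-1.916, -2.489, -0.002]
ft_force: [-0.1, -0.6, -0.2]
grip_width: 1.003
grip_force: 0.0
[ 519.38391359 -248.69138001  231.28603404] [-0.4942282   0.25630776  1.05751827  1.67088327 -0.22999939  1.34891266
  0.8592446 ] [ 4.47179948e-03  4.81713227e-04  8.89677744e-03 -1.85940732e-03
  2.01374467e-03 -8.79098667e-05  8.63637682e-03] (array([-0.0003, -0.0086,  0.1673]), array([ 0.05, -0.08,  0.02]))
[310.11473357 228.65935994]
```

View pics/w3c.png

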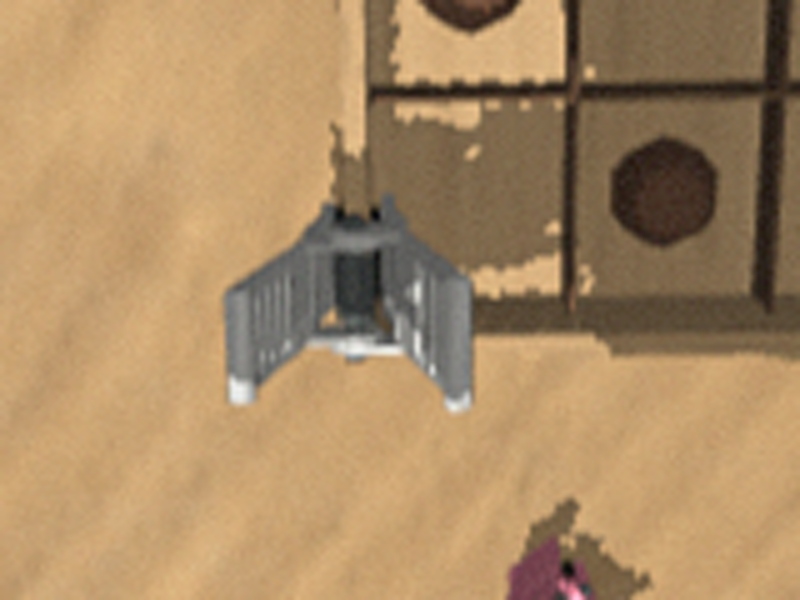

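The crop puts the clip's middle at pixel (309.9,229.0), and (310.1,228.7) was predicted, so the position is confirmed. I'll descend.

```bash
python3 -m pendant '{"steps":[[[-1,0,-0.0043,0.01,0,0,0],[-1,0,-0.0043,0.01,0,0,0],[-1,0,0,0.03,0,0,0],[-1,0,0,0.03,0,0,0],[-1,0,0,0.02,0,0,0],[-1,0,0,0.02,0,0,0],[-1,0,0,0.02,0,0,0],[-1,0,0,0.01,0,0,0],[-1,0,0,0.01,0,0,0],[-1,0,0,0.0073,0,0,0],[-1,0,0,0,0,0,0],[-1,0,0,0,0,0,0]]]}' | tail -c 400
python3 - <<'E'
from h import *
s=readout.read_state();print(s["joint_positions"],delta([511.1,-251.2,64],14.8))
E
```

```text
time: 5.35
eef_pos: [510.6, -253.2, 64.3]
tool_rot: [1.92, 2.486, 0.0]
ft_force: [0.5, 0.3, 0.1]
grip_width: 0.998
grip_force: 0.0
[-0.37518497  0.43027802  0.95516163  1.86633898 -0.40289988  1.052403
  0.99780155] (array([0.0018, 0.001 , 0.0003]), array([ 0.02,  0.02, -0.16]))
```

```bash
python3 -m pendant '{"steps":[[[-1,0.0018,0.001,0,0,0,0],[-0.5,0,0,0,0,0,0],[-0.15,0,0,0,0,0,0],[-0.15,0,0,0,0,0,0],[-0.15,0,0,0,0,0,0],[-0.15,0,0,0,0,0,0]]]}' | tail -c 400
python3 - <<'E'
from h import *
s=readout.read_state();print(delta([511.1,-251.2,64],14.8))
m=camera_model("wrist");a=snap("wrist","pics/w4.png")
cv2.imwrite("pics/w4c.png",cv2.resize(cv2.imread("pics/w4.png")[200:470,160:480],(640,540)))
E
```

```text
time: 5.85
eef_pos: [511.1, -251.1, 64.2]
tool_rot: [1.92, 2.486, 0.0]
ft_force: [-0.3, -0.4, -1.0]
grip_width: 0.574
grip_force: 0.0
(array([-0.0001, -0.    ,  0.0002]), array([ 0.02,  0.  , -0.15]))
```

View pics/w4c.png

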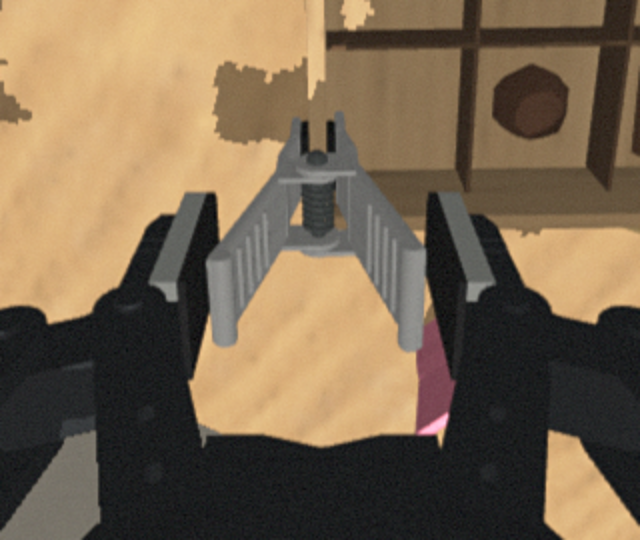

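The picture shows the pads evenly astride the grip plates, centred at about x=317 in the crop. I'll squeeze in steps.

```bash
python3 -m pendant '{"steps":[[[0.05,0,0,0,0,0,0],[0.15,0,0,0,0,0,0],[0.25,0,0,0,0,0,0],[0.25,0,0,0,0,0,0],[0.25,0,0,0,0,0,0]]]}' | tail -c 400
python3 -m pendant '{"steps":[[[0.35,0,0,0,0,0,0],[0.45,0,0,0,0,0,0],[0.55,0,0,0,0,0,0],[0.7,0,0,0,0,0,0],[1,0,0,0,0,0,0],[1,0,0,0,0,0,0],[1,0,0,0,0,0,0],[1,0,0,0,0,0,0]]]}' | tail -c 400
python3 - <<'E'
from h import *
m=camera_model("wrist");a=snap("wrist","pics/w5.png")
cv2.imwrite("pics/w5c.png",cv2.resize(cv2.imread("pics/w5.png")[200:470,160:480],(640,540)))
E
```

```text
time: 6.32
eef_pos: [511.0, -251.0, 63.9]
tool_rot: [-1.92, -2.486, -0.0]
ft_force: [-0.6, -0.4, 0.5]
grip_width: 0.376
grip_force: 5.0
time: 6.98
eef_pos: [511.0, -251.0, 64.0]
tool_rot: [1.92, 2.487, 0.0]
ft_force: [0.0, 0.9, -0.9]
grip_width: 0.205
grip_force: 61.2
```

View pics/w5c.png

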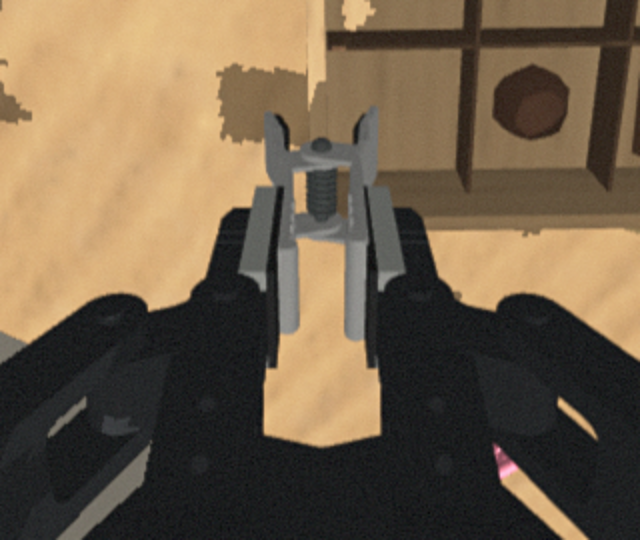

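The grips are at the stop (opening about 17 mm, 61 N), the jaws are parted clear of the wall and the box hasn't moved. I'll lift straight up.

```bash
python3 -m pendant '{"steps":[[[1,0,0,-0.004,0,0,0],[1,0,0,-0.008,0,0,0],[1,0,0,-0.012,0,0,0],[1,0,0,-0.015,0,0,0],[1,0,0,-0.02,0,0,0],[1,0,0,-0.02,0,0,0],[1,0,0,-0.02,0,0,0],[1,0,0,-0.02,0,0,0],[1,0,0,-0.015,0,0,0],[1,0,0,-0.01,0,0,0],[1,0,0,0,0,0,0],[1,0,0,0,0,0,0]]]}' | tail -c 400
python3 - <<'E'
from h import *
s=readout.read_state();print(s["joint_positions"],delta([457.4,101.3,180],7.9))
E
```

```text
time: 8.03
eef_pos: [511.2, -251.1, 208.5]
tool_rot: [1.919, 2.486, 0.002]
ft_force: [-0.8, 0.9, -1.6]
grip_width: 0.207
grip_force: 61.2
[-0.4965588   0.25666104  1.06200847  1.71871601 -0.23294956  1.30190527
  0.86967349] (array([ 0.3564, -0.0048,  0.0285]), array([ 0.07, -0.  ,  6.75]))
```

```bash
python3 -m pendant '{"steps":[[[1,0,0,0,0,0,3.4],[1,0,0,0,0,0,3.35],[1,0.015,0,0,0,0,0],[1,0.03,0,0,0,0,0],[1,0.03,-0.001,0,0,0,0],[1,0.03,-0.001,0,0,0,0],[1,0.03,-0.001,0,0,0,0],[1,0.03,-0.001,0,0,0,0],[1,0.03,-0.001,0,0,0,0],[1,0.03,0,0,0,0,0],[1,0.03,0,0,0,0,0],[1,0.03,0,0,0,0,0]]]}' | tail -c 400
python3 -m pendant '{"steps":[[[1,0.03,0,0,0,0,0],[1,0.021,0,0,0,0,0],[1,0.015,0,0,0,0,0],[1,0.005,0,0,0,0,0],[1,0,0,0,0,0,0],[1,0,0,0,0,0,0],[1,0,0,0,0,0,0],[1,0,0,0,0,0,0]]]}' | tail -c 400
python3 - <<'E'
from h import *
s=readout.read_state();print(delta([457.4,101.3,180],7.9))
m=camera_model("wrist");a=snap("wrist","pics/w6.png");b=snap("side","pics/s6.png")
c=cv2.resize(cv2.imread("pics/w6.png")[110:470,200:440],(400,600),interpolation=cv2.INTER_CUBIC)
ms=camera_model("side");u,v=proj(ms,[457,101,150]).astype(int);print(u,v)
d=cv2.resize(cv2.imread("pics/s6.png")[v-60:v+90,u-50:u+50],(400,600),interpolation=cv2.INTER_CUBIC)
cv2.imwrite("pics/w6c.png",np.hstack([c,d]))
E
```

```text
time: 9.03
eef_pos: [465.6, 32.0, 207.1]
tool_rot: [-2.062, -2.369, 0.001]
ft_force: [1.5, 0.2, -0.7]
grip_width: 0.207
grip_force: 61.2
time: 9.7
eef_pos: [457.3, 99.5, 207.9]
tool_rot: [-2.066, -2.367, 0.0]
ft_force: [-0.4, -0.0, -0.2]
grip_width: 0.205
grip_force: 61.2
(array([0.0018, 0.0003, 0.0279]), array([-0.01,  0.  , -0.14]))
346 159
```

View pics/w6c.png

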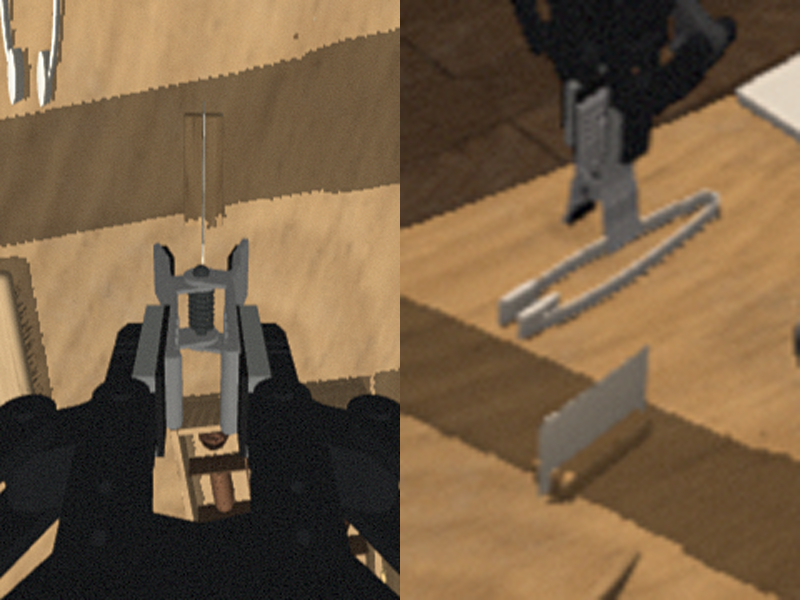

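```bash
python3 - <<'E'
from h import *
s=readout.read_state();R=Ro.from_rotvec(s["tool_rot"]).as_matrix();p=np.array(s["eef_pos"])
mw,ms=camera_model("wrist"),camera_model("side")
# clip frame: x=tool y, z=-tool z, y = z cross x
C=np.c_[R[:,1],np.cross(-R[:,2],R[:,1]),-R[:,2]]
W=lambda u:(np.round((np.array(u)-[200,110])/0.6)); S=lambda u:np.round((np.array(u)-[296,99])*4+[400,0])
for dz in (-8,-12):
  for dy in (0,):
    o=p+C@np.array([0,dy,dz])
    for nm,l in dict(jawR1=(14,12,-34),jawR2=(14,-12,-34),jawL1=(-14,12,-34),jawL2=(-14,-12,-34),topR1=(9,12,40),topR2=(9,-12,40),pin1=(0,10,0),pin2=(0,-10,0)).items():
      X=o+C@np.array(l,float);print(dz,nm,"wrist",W(proj(mw,X)),"side",S(proj(ms,X)))
E
```

```text
-8 jawR1 wrist [240. 241.] side [638. 218.]
-8 jawR2 wrist [239. 301.] side [605. 241.]
-8 jawL1 wrist [161. 241.] side [596. 193.]
-8 jawL2 wrist [163. 301.] side [563. 215.]
-8 topR1 wrist [240. 358.] side [636.  89.]
-8 topR2 wrist [238. 443.] side [602. 112.]
-8 pin1 wrist [201. 289.] side [616. 152.]
-8 pin2 wrist [201. 347.] side [588. 171.]
-12 jawR1 wrist [239. 237.] side [638. 224.]
-12 jawR2 wrist [238. 296.] side [605. 247.]
-12 jawL1 wrist [162. 237.] side [595. 199.]
-12 jawL2 wrist [163. 296.] side [563. 222.]
-12 topR1 wrist [239. 348.] side [636.  96.]
-12 topR2 wrist [237. 432.] side [602. 119.]
-12 pin1 wrist [201. 283.] side [616. 158.]
-12 pin2 wrist [201. 340.] side [588. 177.]
```

```bash
python3 - <<'E'
import cv2
c=cv2.imread("pics/w6.png")[250:400,260:380];d=cv2.imread("pics/s6.png")[110:170,320:368]
import numpy as np
cv2.imwrite("pics/w6d.png",np.hstack([cv2.resize(c,(400,500),interpolation=cv2.INTER_CUBIC),cv2.resize(d,(400,500),interpolation=cv2.INTER_CUBIC)]))
E
```

```text
(no output)
```

View pics/w6d.png

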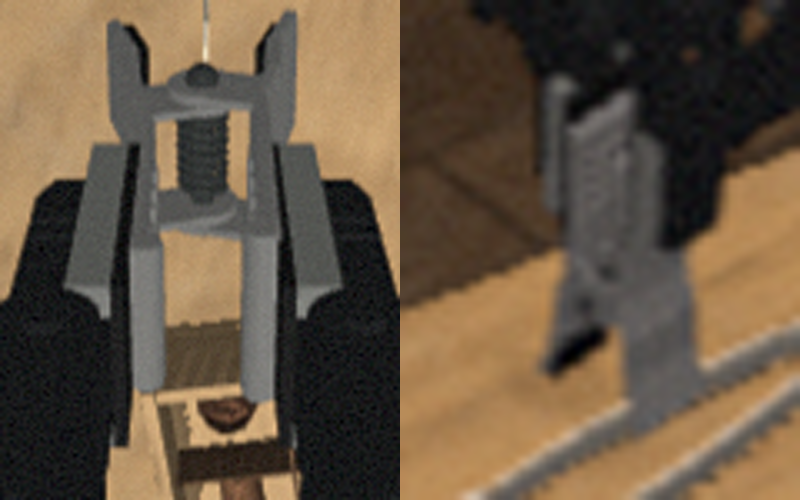

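The clip is upright and open, centred on the pads. Matching both views puts the pin about 12 mm below the TCP, so it slipped about 4 mm. The goal is TCP z ≈ 81, which leaves the card top 12 mm below the pin. I'll stop above the card first and re-measure it.

```bash
python3 -m pendant '{"steps":[[[1,0.0018,0.0003,0.01,0,0,-0.14],[1,0,0,0.02,0,0,0],[1,0,0,0.02,0,0,0],[1,0,0,0.015,0,0,0],[1,0,0,0.01,0,0,0],[1,0,0,0.005,0,0,0],[1,0,0,0,0,0,0],[1,0,0,0,0,0,0]]]}' | tail -c 400
python3 - <<'E'
from h import *
s=readout.read_state();print(s["eef_pos"],delta([457.4,101.3,81],7.9))
m=camera_model("wrist");a=cv2.cvtColor(snap("wrist","pics/w7.png"),cv2.COLOR_RGB2GRAY).astype(float)
A,B=proj(m,[451.6,142.9,57]),proj(m,[457.4,101.3,57]);print("pred",A,B)
P=[]
for v in range(int(A[1])+4,int(B[1])-4):
    c=int(round(np.interp(v,[A[1],B[1]],[A[0],B[0]])));w=a[v,c-8:c+9];e=np.clip(w-np.median(w)-20,0,None)
    if e.sum()>15: P.append((v,c-8+(e*np.arange(17)).sum()/e.sum()))
P=np.array(P);print(P[::6])
E
```

```text
time: 10.47
eef_pos: [457.5, 102.7, 128.3]
tool_rot: [2.06, 2.371, 0.001]
ft_force: [0.1, -0.7, -0.3]
grip_width: 0.208
grip_force: 61.2
[457.49899295 102.72463238 128.29138623] (array([-0.0014, -0.0003,  0.0473]), array([0.03, 0.  , 0.13]))
pred [319.88388184 196.76994105] [319.85535573 257.11642313]
[[202.         322.        ]
 [208.         321.71428571]
 [214.         321.71428571]
 [220.         321.51111111]
 [226.         321.16666667]
 [232.         321.21875   ]
 [238.         321.19607843]
 [244.         321.        ]
 [250.         321.        ]]
```

```bash
python3 - <<'E'
import cv2
cv2.imwrite("pics/w7c.png",cv2.resize(cv2.imread("pics/w7.png")[150:400,220:420],(480,600),interpolation=cv2.INTER_CUBIC))
E
```

```text
(no output)
```

View pics/w7c.png

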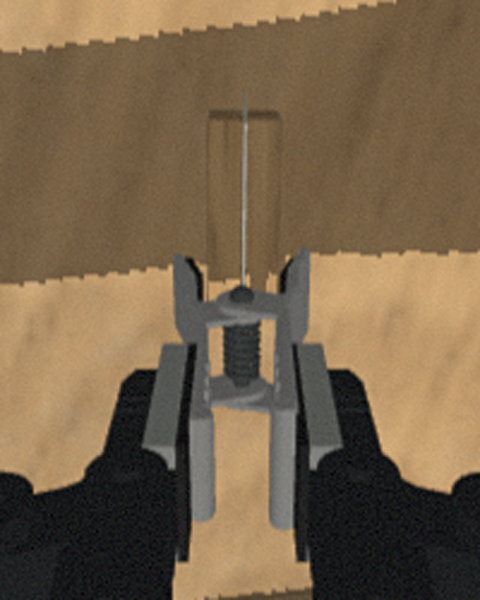

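The card line at px 321–322 sits between the jaws, whose middle is about 321. I'll shift 0.6 mm and turn 0.7°, then descend slowly.

```bash
python3 -m pendant '{"steps":[[[1,-0.0014,0.0005,0,0,0,0.7],[1,0,0,0.005,0,0,0],[1,0,0,0.005,0,0,0],[1,0,0,0.005,0,0,0],[1,0,0,0.005,0,0,0],[1,0,0,0.005,0,0,0],[1,0,0,0.005,0,0,0],[1,0,0,0.005,0,0,0],[1,0,0,0.005,0,0,0],[1,0,0,0.004,0,0,0],[1,0,0,0.003,0,0,0],[1,0,0,0,0,0,0]]]}' | tail -c 400
python3 -m pendant '{"steps":[[[1,0,0,0,0,0,0],[1,0,0,0,0,0,0],[1,0,0,0,0,0,0]]]}' | tail -c 400
python3 - <<'E'
from h import *
print(delta([457.4,101.3,81],7.3))
snap("wrist","pics/w8.png");snap("side","pics/s8.png")
m=camera_model("side");u,v=proj(m,[457,101,60]).astype(int)
c=cv2.resize(cv2.imread("pics/w8.png")[130:380,220:420],(400,500),interpolation=cv2.INTER_CUBIC)
d=cv2.resize(cv2.imread("pics/s8.png")[v-40:v+40,u-32:u+32],(400,500),interpolation=cv2.INTER_CUBIC)
cv2.imwrite("pics/w8c.png",np.hstack([c,d]))
E
```

```text
time: 11.52
eef_pos: [457.4, 101.2, 80.4]
tool_rot: [-2.075, -2.359, 0.002]
ft_force: [0.5, -0.4, -0.4]
grip_width: 0.204
grip_force: 61.2
time: 11.77
eef_pos: [458.1, 101.5, 81.3]
tool_rot: [2.075, 2.359, 0.001]
ft_force: [-0.0, 0.1, -0.3]
grip_width: 0.21
grip_force: 61.2
(array([-0.0001, -0.0007,  0.0003]), array([ 0.04, -0.02,  0.04]))
```

View pics/w8c.png

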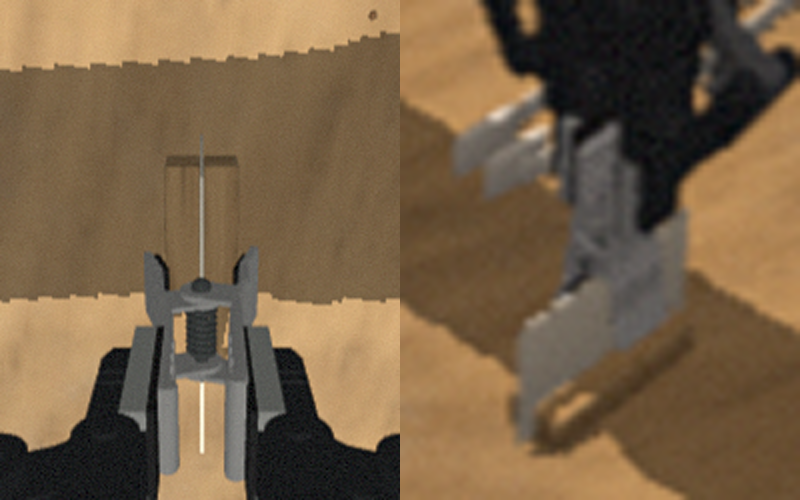

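The card line at x=202 runs straight up the middle of the open jaws (lips at 148 and 257). The side view shows one jaw well down on each face, and no force registers. Handing in.

```bash
python3 -c "
from rig import workorder
print(workorder.finish_job())"
```

```text
the job is handed in; nothing more can be done
None
```

The job is handed in at 11.9 s: the clip is held wide open, upright and centred over the card's top edge, with one jaw about 21 mm down on each side, touching nothing, and no box movement seen at release; I viewed 12 pictures, over your limit of 10.

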